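# Turn a knocked shelf mirror back onto the three balls of its sprung base

## Task

The mirror on the hallway shelf has been knocked round to the left and its foot is riding on top of the three balls of its swivel base. Take it by the top rail, turn it back clockwise (seen from above) until you feel the three grooves under its foot find the balls, and let the springs draw it down gently until it sits fully home on all three, standing free. Do not force it or let it snap down, do not lift it more than 20 mm, which would overstretch the springs, and leave everything else on the shelf where it is.

Things in the scene. Friction and masses are not known exactly. Their poses are not given: they have to be found in the camera images.
- mirror_rail (a point): Middle of the top rail of an upright mirror in a plain pine frame (190 mm wide, 126 high, 16 thick) on a square foot plate. The rail is 32 mm high, 16 mm thick; this point is its centre, 16 mm below its top edge, 134 mm straight above mirror_foot, about 166 mm above the shelf at the start. Grip it from above across its thickness. x: out of the glass, y: along the rail, z: up.
- mirror_foot (a point): Centre of the underside of the mirror's aluminium foot plate (116 x 116 x 14 mm), axes as mirror_rail. Three 90 degree V grooves in it (13 mm wide, 24 long): at x +40, y 0 along x; at x -30, y +42 and -42 along y. At the start it rides level on the balls, 32 mm above base; home on all three it is 28 mm above base, level, centred over base: it sinks 4 mm.
- mirror_springs (a point): Centre of the foot plate's top, where two springs hook on. They pull the mirror down to the base all the time (180 N/m together, about 7 N when home) and stay hooked on. Mirror 0.35 to 0.5 kg; lifted just clear, it hangs on the hand with 12 to 14 N. It first sinks a little when turned to within about 0.1 rad of the seats and goes fully down only when square on them.
- base: Round black base of the mirror, 180 mm across, screwed to the shelf; origin under its centre, on the shelf; x is its front. At the start the mirror stands 0.70 to 0.82 rad anticlockwise (seen from above) of the base, and at least 0.32 rad anticlockwise of the three seats, so that all balls bear on the flat of its foot.
- ball_level (a point): Point 26 mm up the base's axis, in the plane of the ball centres; axes of the base, not of the turntable. The turntable, a 156 mm disc with its top 18 mm above the shelf, carries three 12 mm chrome balls laid out like the grooves. Its bearing is stiff (1.2 N m) and it stands up to 0.38 rad to either side of the base's x axis: this angle is not measured and has to be felt.
- lint_roller: Bystander: lilac lint roller lying beside the base, 230 mm long, 44 mm high; origin under the roller's inner end.
- dish: Bystander: glass dish of marbles, 104 mm across, 36 mm high; origin under its centre.
- glasses_case: Bystander: black glasses case, 62 x 162 x 30 mm; origin under its centre.
- torch: Bystander: small steel torch lying down, 120 mm long, 32 mm high; origin under its middle.
- canister: Bystander: chrome travel canister with a twist cap, 72 mm across, 191 mm high, standing; origin under its centre.
Mind the look-alikes: they are no part of the job. Leave any blue look-alike of the part that bears mirror_rail alone.

How it is judged (in metres and radians):
At the end, for the whole second after the job is handed in: The mirror stands free and still (below 10 mm/s) fully home on all three balls: underside of the foot less than 29.2 mm above the base's origin, upright within 0.02 rad, centred on the base within 2 mm, resting on it with over 5 N (z of mirror_foot in the frame of base below 0.0292 m and horizontal distance between mirror_foot and base below 0.002 m and angle between mirror_foot's own z axis and vertical below 0.02 rad and contact force between mirror and base above 5 N and linear speed of mirror below 0.01 m/s); the robot touches nothing.
It fails at once if the mirror is forced: it presses on its base with over 40 N (contact force between mirror and base above 40 N).
It fails at once if the mirror is let snap down or jerked about: it moves faster than 0.12 m/s (linear speed of mirror above 0.12 m/s).
It fails at once if the mirror is lifted more than 20 mm off the balls, which overstretches the springs (z of mirror_foot in the frame of base above 0.052 m).
It fails at once if one of the other things on the shelf is moved by more than 20 mm (distance of any of lint_roller, dish, glasses_case, torch, canister from where it was at the start of the episode above 0.02 m).
It also fails if it takes over 58 s, if anything falls off the work surface, if the arm or the gripper's body presses on something with over 40 N, if the wrist force passes 120 N, or if a joint passes its speed limit or range.

## Robot

A 6-joint arm with a two-finger parallel gripper is mounted at the origin on the work surface. World frame = base frame: x ahead of the robot, y to its left, z up, the work surface at z = 0. Lengths are in m, angles in degrees, forces in N, time in s.
With the tool pointing down it reaches from about 0.3 to 0.75 m from the base axis. Payload 8.5 kg.
Tool frame: the origin (TCP) lies at the very end of the fingers, on their centre line; the grasp point (between the pads) lies 19 mm behind it; z points along the fingers, y is the line along which they close (so a half turn about z gives the same grasp; the last joint's range is limited). The gripper opens to 85 mm and grips with 20 to 120 N. Pads are 22 mm wide; open, the fingers measure 114 mm over their backs; the gripper's body (76 mm by 85 mm) begins 54 mm behind the grasp point. The pads swing forward as they close: fully open they stand 13 mm farther back than shut.
Start: joints at [-85.502, 21.807, 74.336, -0, 83.858, -12.336], TCP at [0.159, -0.526, 0.211] pointing down, gripper open.
Joint ranges: [-178.18, 178.18], [-50.72, 133.34], [12.68, 142.11], [-81.47, 261.47], [9.98, 163.14], [-165.26, 165.26]. Speed limits (degrees/s): [136.94, 136.94, 180, 180, 180, 180].

## Interface

Orientations are given as a 3x3 rotation matrix whose columns are the frame's x, y, z axes.
In Python, from rig import env gives the robot as it stands.
- The arm moves only by the tool move_arm, never from a script. Its argument "plan" is a list of rows, each a list of 7 numbers: the turn, a rotation vector about the tool's x, y, z in degrees, then the shift along the tool's x, y, z in cm, then the gripper command: -1 is shut, 1 is fully open, values between are in proportion. In form: [[ax, ay, az, tx, ty, tz, jaw], ...]. A call has 1 to 5 rows; each row is the pose to reach, as a shift and turn from the pose commanded when the call began, along the tool's axes at that moment; what a row does not reach only later rows make up. A row lasts 1/10 s, in which the tool goes at most 50 mm and 8.59 degrees, less where a joint would pass 70% of its speed; a pose out of reach is approached as far as the arm can. A call with a gripper value outside its range is refused whole. The fingers move at their own pace and stop on an object; "squeeze" is the grip in N (left out, the last holds). Time passes only in rows, so rows that repeat a pose let the fingers close. It gives the time, the measured TCP pose, the force, the opening and the grip force at its end, in the units of the state.
- env.observe(): the state, without advancing time (a new reading comes with each control period).
- env.get_image(name): name is "scene" or "top"; returns a dict with "color" (420x560x3 uint8, red, green, blue), "fov_y" (degrees; the focal length in pixels is half the picture's height over the tangent of half this angle, whatever the lens; pixels are square), "cx", "cy" (the principal point, pixels), "distortion" ([k1, k2, p1, p2, k3] as OpenCV has them; the pictures are not rectified), "R" (3x3) and "t" (3): a world point X has camera coordinates R X + t. Camera axes: x right, y down, z forward; pixel columns grow to the right and rows downward; lengths in m; the calibration is good to about 2 mm. A picture is of the moment at which its call begins. There is no depth.
- env.close_job(): hands the job in; it is judged then, once.
Trained networks look in a picture, given as the dict that the camera call returned (one of the last four; its "shot" number tells which), for a name from the list of things; names that differ only in an ending like _2 or _b are one class to them, and where a whole thing is asked for, a point or a joint stands for the part that bears it (a point fixed in the world has none). Each returns a list of dicts, best first, with "conf" (0 to 1); they miss things now and then, are a little off and sometimes report something else, mostly with a low value. They report only what shows in the picture. A call takes as long as a camera call. They do not tell look-alikes from the thing itself.
- env.outline_of(target, picture): "mask" (420x560 bool, what is visible of it) and "bbox" ([centre column, centre row, width, height] in pixels, round what is visible of it).
- env.tip_of(target, picture): "pixel" ([column, row] in pixels: a listed point, or the origin of a listed thing).
The state is a dict: "time_s": time; "q": joint angles; "qvel": joint speeds; "joint_efforts": joint torques, N m; "position": TCP position; "tool_rot": TCP orientation; "ft_force": force on the tool from outside, world axes, zero at the start; "wrist_torque": the same for the moment, N m; "grip_width": finger opening in m; "gripper_force": force on a finger pad.
Only numpy, scipy, OpenCV 4.12 (cv2) and the standard library are available. Lean on these libraries where they do the work, as an engineer would, in place of code of your own. Each camera call takes 0.05 s, during which the arm holds its last target. There are 200 camera calls.

## Working session

There is one attempt and no reset: what is moved stays moved. The work goes in short steps, Python scripts to look and compute and a tool call to move; the robot and the scene stay as the last step left them, time stands still between calls to the robot, and variables do not carry over. Pictures are saved under pics/ and viewed, at most 10 in all, crops included, and the job is handed in when it is done.

Besides the shell and the picture viewer there is one more tool, called after "Emit:" by a JSON object that holds its "method" and its "body", one argument or row to a line. move_arm: Moves the arm, as the interface text tells. Its arguments: {"type":"object","properties":{"plan":{"type":"array"},"squeeze":{"type":"number"}},"required":["plan"]}

```bash
mkdir -p pics
cat > h.py <<'E'
import numpy as np, cv2
from rig import env
def K(p):
    f=p["color"].shape[0]/2/np.tan(np.radians(p["fov_y"])/2)
    return np.array([[f,0,p["cx"]],[0,f,p["cy"]],[0,0,1.]])
def ray(p,px):
    u=cv2.undistortPoints(np.array([[px]],float),K(p),np.array(p["distortion"],float))[0,0]
    R=np.array(p["R"]);t=np.array(p["t"]).ravel()
    return -R.T@t, R.T@np.array([u[0],u[1],1.])
def atz(p,px,z):
    c,d=ray(p,px); return c+d*(z-c[2])/d[2]
def proj(p,X):
    R=np.array(p["R"]);rv=cv2.Rodrigues(R)[0]
    return cv2.projectPoints(np.array(X,float).reshape(-1,3),rv,np.array(p["t"],float).ravel(),K(p),np.array(p["distortion"],float))[0][:,0]
def tri(obs):
    A=0;b=0
    for p,px in obs:
        c,d=ray(p,px);d=d/np.linalg.norm(d);M=np.eye(3)-np.outer(d,d);A=A+M;b=b+M@c
    return np.linalg.solve(A,b)
E
python3 - <<'E'
from h import *
ps={n:env.get_image(n) for n in("scene","top")}
for n,p in ps.items():
    cv2.imwrite(f"pics/{n}0.png",p["color"][:,:,::-1])
    c,_=ray(p,(280,210));print(n,c.round(3),p["fov_y"])
    for t in["mirror_rail","mirror_foot","mirror_springs","base","ball_level","lint_roller","dish","glasses_case","torch","canister"]:
        print(t,[(np.round(r["pixel"],1).tolist(),round(r["conf"],2)) for r in env.tip_of(t,p)[:3]])
s=env.observe();print({k:np.round(v,3).tolist() for k,v in s.items()})
E
```

```text
scene [1.507 0.424 1.059] 45.92178366380226
mirror_rail [([311.9, 205.7], 0.83), ([384.3, 304.1], 0.83)]
mirror_foot [([377.6, 339.4], 0.98), ([311.4, 242.1], 0.61)]
mirror_springs [([309.3, 239.2], 0.6), ([373.9, 332.4], 0.59)]
base [([311.7, 252.6], 0.85)]
ball_level [([314.4, 239.9], 0.85)]
lint_roller [([313.4, 251.9], 0.62), ([255.8, 230.2], 0.59)]
dish [([370.6, 258.0], 0.63)]
glasses_case [([287.2, 288.9], 0.82)]
torch [([343.3, 226.2], 0.56)]
canister [([170.2, 171.5], 0.77)]
top [ 0.46  -0.141  1.454] 51.15583623847718
mirror_rail [([242.1, 210.3], 0.86), ([151.1, 150.6], 0.57)]
mirror_foot [([243.9, 220.1], 0.86), ([161.0, 161.0], 0.74)]
mirror_springs [([242.9, 213.3], 0.75), ([163.3, 160.5], 0.63)]
base []
ball_level []
lint_roller [([303.1, 208.0], 0.7)]
dish [([193.4, 228.3], 0.77)]
glasses_case [([238.6, 167.5], 0.77), ([428.4, 235.8], 0.56)]
torch [([235.6, 261.4], 0.75)]
canister [([428.2, 233.6], 0.94)]
{'time_s': 1.1, 'q': [-85.505, 21.808, 74.335, 0.0, 83.859, -12.335], 'qvel': [-0.011, 0.122, -0.015, -0.016, 0.039, -0.057], 'joint_efforts': [-0.004, -44.834, -23.146, -0.0, 0.001, -0.0], 'position': [0.159, -0.526, 0.211], 'tool_rot': [[0.957, 0.29, 0.0], [0.29, -0.957, 0.0], [0.0, -0.0, -1.0]], 'ft_force': [0.417, -0.107, 0.66], 'wrist_torque': [0.017, 0.041, -0.031], 'gripper_force': 0.0, 'grip_width': 0.085}
```

View images.

View pics/scene0.png

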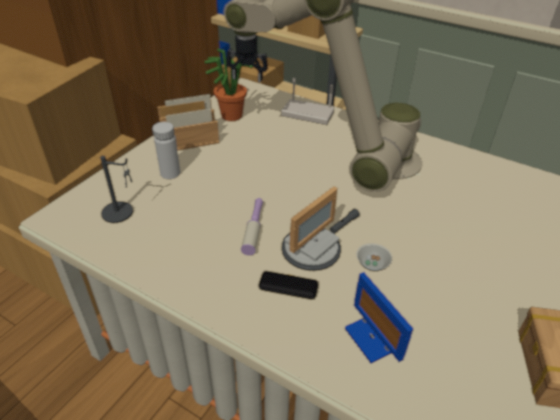

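View pics/top0.png

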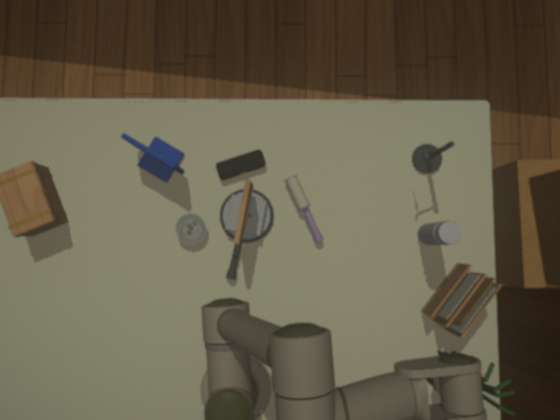

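Run:
```python
from h import *
a=env.get_image("scene");b=env.get_image("top")
P={}
for n,i in(("mirror_rail",(312,206)),("mirror_foot",(311,242))):
    o=[]
    for p,g in((a,i),(b,(243,214))):
        r=[x for x in env.tip_of(n,p) if np.hypot(*(np.array(x["pixel"])-g))<15]
        if r:o.append((p,r[0]["pixel"]))
    X=tri(o);print(n,X.round(4),[np.round(proj(p,X)[0]-px,1).tolist() for p,px in o])
for z,px in((.182,(237,243)),(.182,(250,183)),(0.018,(246,216)),(0.03,(234,262)),(.191,(440,233)),(0.02,(303,208))): print(px,atz(b,px,z).round(4))
for n,p in(("scene",a),("top",b)):
  for r in env.outline_of("mirror_rail",p)[:2]:
    print(n,r["conf"],np.round(r["bbox"],1),r["mask"].sum())
    if n=="top":
        m=r["mask"].astype(np.uint8); print(cv2.minAreaRect(cv2.findNonZero(m)))
# pine colour in top
c=b["color"].astype(int)[170:255,215:275]; m=((c[:,:,0]-c[:,:,2])>50)
q=np.argwhere(m)[:,::-1]+[215,170]; print(len(q),cv2.minAreaRect(q.astype(np.float32)),cv2.boxPoints(cv2.minAreaRect(q.astype(np.float32))).round(1).tolist())
for n,p,(u,v) in(("s",a,(312,225)),("t",b,(243,216))):
    cv2.imwrite(f"pics/c{n}.png",cv2.resize(p["color"][v-50:v+50,u-65:u+65,::-1],None,fx=6,fy=6,interpolation=cv2.INTER_CUBIC))
```

```text
mirror_rail [ 0.5638 -0.0319  0.1675] [[1.7, 0.0], [1.4, -0.7]]
mirror_foot [ 0.5595 -0.0253  0.0334] [[-0.3, -0.0], [-0.3, 0.1]]
(237, 243) [ 0.4663 -0.0187  0.182 ]
(250, 183) [ 0.6413 -0.0543  0.182 ]
(246, 216) [ 0.5555 -0.0313  0.018 ]
(234, 262) [0.406  0.0047 0.03  ]
(440, 233) [ 0.498  -0.6033  0.191 ]
(303, 208) [ 0.5827 -0.218   0.02  ]
scene 0.74 [378.2 320.4  66.8  88.4] 3580
top 0.82 [152.4 161.2  59.   49.9] 1460
((152.00318908691406, 153.91082763671875), (71.74801635742188, 35.43505859375), 28.610462188720703)
top 0.79 [246.5 212.3  41.3  65.6] 1554
((246.13584899902344, 211.77548217773438), (36.05912399291992, 65.11528015136719), 10.61965560913086)
246 ((241.91876220703125, 211.5819091796875), (4.202919960021973, 62.3610954284668), 11.070201873779297) [[233.89999389648438, 241.8000030517578], [245.8000030517578, 180.60000610351562], [250.0, 181.39999389648438], [238.0, 242.60000610351562]]
```

View pics/ct.png

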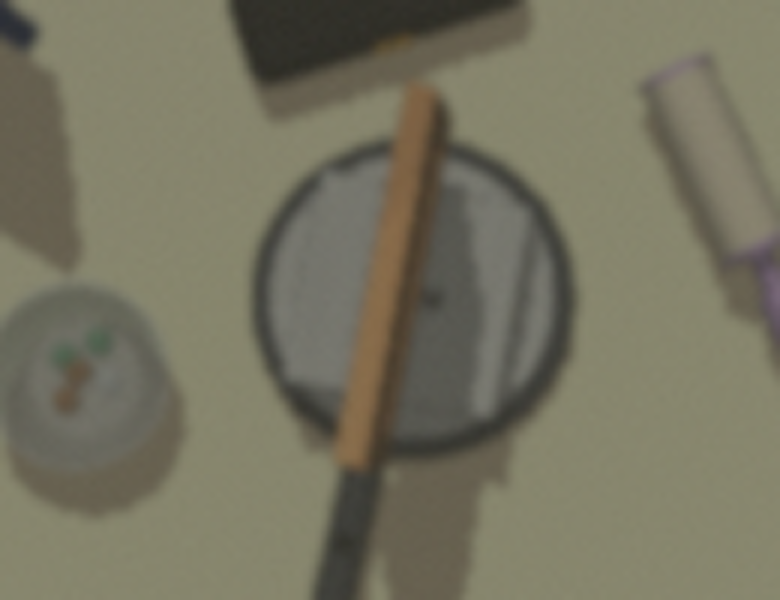

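View pics/cs.png

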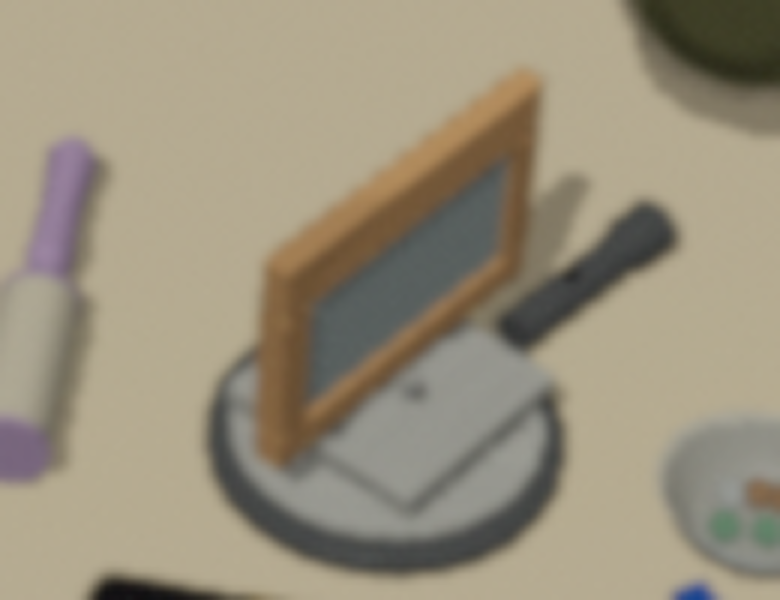

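The mirror stands at about (0.559, -0.030), with its rail at a yaw of -11°; the glass faces left (+y). In the top view the rail runs from (248,181) to (236,242). The blue mirror near (380,315) in the scene view is the look-alike. I'll approach above the rail first, then turn the tool.

Emit:
{"method": "move_arm", "body": {
  "plan": [
    [0,0,0,17.6,-12,-7,1],
    [0,0,0,17.6,-12,-7,1],
    [0,0,0,17.6,-12,-7,1],
    [0,0,0,17.6,-12,-7,1],
    [0,0,0,17.6,-12,-7,1]
  ]
}}

```text
time_s: 2.0
position: [0.2947, -0.3581, 0.283]
tool_rot: [[0.956, 0.292, 0.001], [0.292, -0.956, -0.002], [0.001, 0.002, -1.0]]
ft_force: [0.6, -0.3, -0.3]
grip_width: 0.085
gripper_force: 0.0
```

Emit:
{"method": "move_arm", "body": {
  "plan": [
    [0,0,0,17.6,-12,0,1],
    [0,0,0,17.6,-12,0,1],
    [0,0,0,17.6,-12,0,1],
    [0,0,0,17.6,-12,0,1],
    [0,0,0,17.6,-12,0,1]
  ]
}}

```text
time_s: 2.5
position: [0.4285, -0.1914, 0.2815]
tool_rot: [[0.956, 0.294, 0.001], [0.294, -0.956, 0.0], [0.001, -0.0, -1.0]]
ft_force: [-0.9, -1.0, -0.2]
grip_width: 0.0859
gripper_force: 0.0
```

Emit:
{"method": "move_arm", "body": {
  "plan": [
    [0,0,0,17.5,-11.9,0,1],
    [0,0,0,17.5,-11.9,0,1],
    [0,0,0,17.5,-11.9,0,1],
    [0,0,0,17.5,-11.9,0,1],
    [0,0,0,17.5,-11.9,0,1]
  ]
}}

```text
time_s: 3.0
position: [0.5615, -0.0271, 0.2807]
tool_rot: [[0.956, 0.293, -0.0], [0.293, -0.956, 0.001], [-0.0, -0.001, -1.0]]
ft_force: [0.3, -0.5, -0.2]
grip_width: 0.0851
gripper_force: 0.0
```

Emit:
{"method": "move_arm", "body": {
  "plan": [
    [0,0,-8,0,0,0,1],
    [0,0,-16,0,0,0,1],
    [0,0,-24,0,0,0,1],
    [0,0,-32,0,0,0,1],
    [0,0,-40,0,0,0,1]
  ]
}}

```text
time_s: 3.5
position: [0.5595, -0.0312, 0.2813]
tool_rot: [[0.543, 0.84, -0.0], [0.84, -0.543, -0.0], [-0.0, -0.0, -1.0]]
ft_force: [-0.2, -0.1, 0.5]
grip_width: 0.0859
gripper_force: 0.0
```

Emit:
{"method": "move_arm", "body": {
  "plan": [
    [0,0,-8,0,0,0,1],
    [0,0,-16,0,0,0,1],
    [0,0,-24,0,0,0,1],
    [0,0,-32,0,0,0,1],
    [0,0,-40,0,0,0,1]
  ]
}}

```text
time_s: 4.0
position: [0.5594, -0.0312, 0.2813]
tool_rot: [[-0.124, 0.992, -0.0], [0.992, 0.124, -0.0], [-0.0, -0.0, -1.0]]
ft_force: [1.0, -0.2, 0.3]
grip_width: 0.0855
gripper_force: 0.0
```

Emit:
{"method": "move_arm", "body": {
  "plan": [
    [0,0,-8,0,0,0,1],
    [0,0,-16,0,0,0,1],
    [0,0,-24,0,0,0,1],
    [0,0,-32,0,0,0,1],
    [0,0,-40,0,0,0,1]
  ]
}}

```text
time_s: 4.5
position: [0.5594, -0.0312, 0.2813]
tool_rot: [[-0.733, 0.681, -0.0], [0.681, 0.733, -0.0], [-0.0, -0.0, -1.0]]
ft_force: [-0.3, 0.5, -0.4]
grip_width: 0.0856
gripper_force: 0.0
```

Emit:
{"method": "move_arm", "body": {
  "plan": [
    [0,0,-8,0,0,0,1],
    [0,0,-16,0,0,0,1],
    [0,0,-24,0,0,0,1],
    [0,0,-32,0,0,0,1],
    [0,0,-32,0,0,0,1]
  ]
}}

```text
time_s: 5.0
position: [0.5595, -0.0311, 0.2813]
tool_rot: [[-0.981, 0.193, -0.0], [0.193, 0.981, -0.0], [0.0, -0.0, -1.0]]
ft_force: [0.6, -0.2, -0.2]
grip_width: 0.0853
gripper_force: 0.0
```

Emit:
{"method": "move_arm", "body": {
  "plan": [
    [0,0,0,0,0,4,1],
    [0,0,0,0,0,8,1],
    [0,0,0,0,0,11,1],
    [0,0,0,0,0,13.4,1],
    [0,0,0,0,0,13.4,0.2]
  ]
}}

```text
time_s: 5.5
position: [0.5581, -0.0304, 0.1445]
tool_rot: [[-0.98, 0.198, -0.006], [0.198, 0.98, 0.001], [0.006, 0.0, -1.0]]
ft_force: [0.7, 0.7, -0.5]
grip_width: 0.073
gripper_force: 0.0
```

Emit:
{"method": "move_arm", "body": {
  "plan": [
    [0,0,0,0,0,0,-0.2],
    [0,0,0,0,0,0,-0.4],
    [0,0,0,0,0,0,-0.4],
    [0,0,0,0,0,0,-0.4]
  ],
  "squeeze": 20
}}

```text
time_s: 5.9
position: [0.56, -0.0303, 0.1482]
tool_rot: [[-0.981, 0.194, 0.002], [0.194, 0.981, -0.0], [-0.002, -0.0, -1.0]]
ft_force: [-0.6, -0.4, -0.3]
grip_width: 0.0252
gripper_force: 0.0
```

Run:
```python
from h import *
s=env.observe();print({k:np.round(s[k],3).tolist() for k in("time_s","position","ft_force","wrist_torque","grip_width","q")})
for n in("scene","top"):
    p=env.get_image(n)
    u,v=proj(p,[.559,-.031,.16])[0].astype(int)
    cv2.imwrite(f"pics/g{n}.png",cv2.resize(p["color"][v-40:v+40,u-50:u+50,::-1],None,fx=5,fy=5,interpolation=cv2.INTER_CUBIC))
a,b=[cv2.imread(f"pics/g{n}.png") for n in("scene","top")]
cv2.imwrite("pics/g.png",cv2.resize(np.hstack([a,b]),(800,320)))
```

```text
{'time_s': 5.9, 'position': [0.56, -0.03, 0.148], 'ft_force': [-0.623, -0.433, -0.261], 'wrist_torque': [0.03, -0.028, -0.009], 'grip_width': 0.025, 'q': [-15.189, 25.853, 78.675, -0.003, 75.381, -94.0]}
```

View pics/g.png

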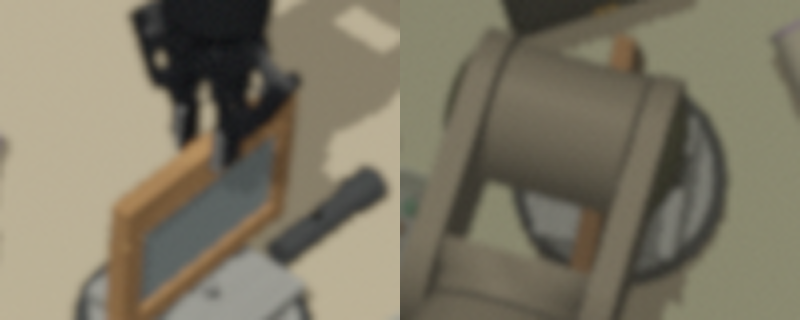

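The fingers straddle the rail near its middle (left crop around (220,120)) and nothing is touching yet. I'll close gently.

Emit:
{"method": "move_arm", "body": {
  "plan": [
    [0,0,0,0,0,0,-0.5],
    [0,0,0,0,0,0,-0.52],
    [0,0,0,0,0,0,-0.54],
    [0,0,0,0,0,0,-0.54]
  ],
  "squeeze": 20
}}

```text
time_s: 6.4
position: [0.5597, -0.0302, 0.1473]
tool_rot: [[-0.981, 0.194, -0.0], [0.194, 0.981, 0.0], [0.0, 0.0, -1.0]]
ft_force: [0.6, -0.6, 1.3]
grip_width: 0.0199
gripper_force: 0.0
```

Emit:
{"method": "move_arm", "body": {
  "plan": [
    [0,0,0,0,0,0,-0.57],
    [0,0,0,0,0,0,-0.59],
    [0,0,0,0,0,0,-0.61],
    [0,0,0,0,0,0,-0.63],
    [0,0,0,0,0,0,-0.66]
  ]
}}

```text
time_s: 6.9
position: [0.5598, -0.0302, 0.1475]
tool_rot: [[-0.981, 0.194, 0.0], [0.194, 0.981, -0.0], [-0.0, -0.0, -1.0]]
ft_force: [0.1, 1.0, 2.1]
grip_width: 0.0153
gripper_force: 20.3
```

```bash
cat > st.py <<'E'
from h import *
s=env.observe()
R=np.array(s["tool_rot"])
print(s["time_s"],"pos",np.round(np.array(s["position"])*1e3,2),"yaw",np.degrees(np.arctan2(R[1,0],R[0,0])).round(2),"F",np.round(s["ft_force"],2),"Ftool",np.round(R.T@s["ft_force"],1),"T",np.round(s["wrist_torque"],3),"g",np.round(s["grip_width"]*1e3,2),np.round(s["gripper_force"],1),"q6",np.round(s["q"][5],1))
E
python3 st.py
```

```text
6.9 pos [559.81 -30.23 147.46] yaw 168.84 F [0.05 0.98 2.06] Ftool [ 0.1  1.  -2.1] T [ 0.155 -0.088 -0.014] g 15.32 20.3 q6 -94.0
```

Emit:
{"method": "move_arm", "body": {
  "plan": [
    [0,0,0,0,0,0,-0.8],
    [0,0,0,0,0,-0.02,-0.8],
    [0,0,0,0,0,-0.05,-0.8]
  ],
  "squeeze": 60
}}

```text
time_s: 7.2
position: [0.5597, -0.0302, 0.1477]
tool_rot: [[-0.981, 0.194, -0.0], [0.194, 0.981, 0.0], [0.0, -0.0, -1.0]]
ft_force: [1.0, -0.0, -0.6]
grip_width: 0.0144
gripper_force: 59.1
```

Emit:
{"method": "move_arm", "body": {
  "plan": [
    [0,0,0,0,0,-0.03,-0.8],
    [0,0,0,0,0,-0.05,-0.8],
    [0,0,0,0,0,-0.05,-0.8]
  ]
}}

```text
time_s: 7.5
position: [0.5595, -0.0302, 0.1478]
tool_rot: [[-0.981, 0.194, -0.001], [0.194, 0.981, 0.0], [0.001, 0.0, -1.0]]
ft_force: [0.1, 0.7, -5.0]
grip_width: 0.0143
gripper_force: 58.5
```

```bash
python3 st.py
```

```text
7.5 pos [559.45 -30.16 147.78] yaw 168.83 F [ 0.05  0.7  -5.04] Ftool [0.1 0.7 5. ] T [ 0.022 -0.191  0.011] g 14.31 58.5 q6 -94.0
```

Emit:
{"method": "move_arm", "body": {
  "plan": [
    [0,0,2,0,0,0,-0.8],
    [0,0,5,0,0,0,-0.8],
    [0,0,8,0,0,0,-0.8],
    [0,0,11,0,0,0,-0.8],
    [0,0,13,0,0,0,-0.8]
  ]
}}

```text
time_s: 8.0
position: [0.5593, -0.0301, 0.1478]
tool_rot: [[-0.912, 0.411, -0.002], [0.411, 0.912, 0.0], [0.002, -0.0, -1.0]]
ft_force: [0.7, 0.3, -4.5]
grip_width: 0.0144
gripper_force: 58.6
```

```bash
python3 st.py
```

```text
8.0 pos [559.26 -30.13 147.76] yaw 155.73 F [ 0.73  0.28 -4.46] Ftool [-0.6  0.6  4.5] T [-0.    -0.091  0.085] g 14.38 58.6 q6 -80.9
```

Emit:
{"method": "move_arm", "body": {
  "plan": [
    [0,0,1.5,0,0,0,-0.8],
    [0,0,3,0,0,0,-0.8],
    [0,0,4,0,0,0,-0.8],
    [0,0,4,0,0,0,-0.8]
  ]
}}

```text
time_s: 8.4
position: [0.5594, -0.0301, 0.1479]
tool_rot: [[-0.881, 0.472, -0.001], [0.472, 0.881, 0.0], [0.001, -0.0, -1.0]]
ft_force: [-1.2, -1.0, -8.4]
grip_width: 0.0143
gripper_force: 58.5
```

```bash
python3 st.py
```

```text
8.4 pos [559.38 -30.14 147.86] yaw 151.81 F [-1.19 -1.03 -8.36] Ftool [ 0.6 -1.5  8.4] T [-0.075  0.003 -0.009] g 14.32 58.5 q6 -77.0
```

Emit:
{"method": "move_arm", "body": {
  "plan": [
    [0,0,1.5,0,0,0,-0.8],
    [0,0,3,0,0,0,-0.8],
    [0,0,3,0,0,0,-0.8]
  ]
}}

```text
time_s: 8.7
position: [0.5595, -0.0301, 0.148]
tool_rot: [[-0.855, 0.519, -0.001], [0.519, 0.855, 0.0], [0.001, -0.0, -1.0]]
ft_force: [-0.5, 0.0, -10.7]
grip_width: 0.0142
gripper_force: 58.6
```

```bash
python3 st.py
```

```text
8.7 pos [559.49 -30.13 147.96] yaw 148.77 F [ -0.46   0.02 -10.69] Ftool [ 0.4 -0.2 10.7] T [ 0.03  -0.045  0.003] g 14.23 58.6 q6 -74.0
```

Emit:
{"method": "move_arm", "body": {
  "plan": [
    [0,0,1.5,0,0,0,-0.8],
    [0,0,3,0,0,0,-0.8],
    [0,0,3,0,0,0,-0.8]
  ]
}}

```text
time_s: 9.0
position: [0.5595, -0.0302, 0.1481]
tool_rot: [[-0.827, 0.563, -0.001], [0.563, 0.827, 0.0], [0.001, -0.0, -1.0]]
ft_force: [-0.4, 0.3, -12.3]
grip_width: 0.014
gripper_force: 58.6
```

```bash
python3 st.py
```

```text
9.0 pos [559.55 -30.15 148.07] yaw 145.76 F [ -0.36   0.28 -12.29] Ftool [ 0.5  0.  12.3] T [-0.003 -0.007 -0.008] g 13.95 58.6 q6 -71.0
```

Emit:
{"method": "move_arm", "body": {
  "plan": [
    [0,0,0,0,0,0.03,-0.8],
    [0,0,0,0,0,0.03,-0.8],
    [0,0,0,0,0,0.03,-0.8]
  ]
}}

```text
time_s: 9.3
position: [0.5597, -0.0302, 0.148]
tool_rot: [[-0.827, 0.561, -0.0], [0.561, 0.827, 0.0], [0.0, -0.0, -1.0]]
ft_force: [-0.5, -0.1, -11.4]
grip_width: 0.0142
gripper_force: 58.7
```

```bash
python3 st.py
```

```text
9.3 pos [559.69 -30.19 147.99] yaw 145.84 F [ -0.55  -0.1  -11.35] Ftool [ 0.4 -0.4 11.4] T [-0.014  0.008 -0.006] g 14.15 58.7 q6 -71.0
```

Emit:
{"method": "move_arm", "body": {
  "plan": [
    [0,0,0,0,0,0.03,-0.8],
    [0,0,0,0,0,0.03,-0.8],
    [0,0,0,0,0,0.03,-0.8]
  ]
}}

```text
time_s: 9.6
position: [0.5598, -0.0302, 0.1479]
tool_rot: [[-0.827, 0.562, 0.0], [0.562, 0.827, -0.0], [-0.0, 0.0, -1.0]]
ft_force: [-1.0, 0.8, -9.4]
grip_width: 0.0144
gripper_force: 58.9
```

```bash
python3 st.py
```

```text
9.6 pos [559.82 -30.2  147.88] yaw 145.83 F [-0.96  0.77 -9.38] Ftool [1.2 0.1 9.4] T [0.002 0.043 0.026] g 14.36 58.9 q6 -71.0
```

Emit:
{"method": "move_arm", "body": {
  "plan": [
    [0,0,1.5,0,0,0.03,-0.8],
    [0,0,3,0,0,0.03,-0.8],
    [0,0,3,0,0,0.03,-0.8]
  ]
}}

```text
time_s: 9.9
position: [0.56, -0.0303, 0.1478]
tool_rot: [[-0.796, 0.605, 0.001], [0.605, 0.796, -0.0], [-0.001, 0.0, -1.0]]
ft_force: [-1.0, -0.8, -5.0]
grip_width: 0.0142
gripper_force: 59.4
```

```bash
python3 st.py
```

```text
9.9 pos [559.97 -30.25 147.8 ] yaw 142.75 F [-0.99 -0.84 -4.96] Ftool [ 0.3 -1.3  5. ] T [-0.022  0.044 -0.028] g 14.16 59.4 q6 -67.9
```

Emit:
{"method": "move_arm", "body": {
  "plan": [
    [0,0,1.5,0,0,0,-0.8],
    [0,0,3,0,0,0,-0.8],
    [0,0,3,0,0,0,-0.8]
  ]
}}

```text
time_s: 10.2
position: [0.5599, -0.0302, 0.1477]
tool_rot: [[-0.763, 0.646, 0.001], [0.646, 0.763, -0.0], [-0.001, 0.0, -1.0]]
ft_force: [-0.6, 1.0, -3.3]
grip_width: 0.0142
gripper_force: 59.6
```

```bash
python3 st.py
```

```text
10.2 pos [559.92 -30.24 147.75] yaw 139.76 F [-0.6   1.04 -3.28] Ftool [1.1 0.4 3.3] T [-0.032  0.014 -0.071] g 14.18 59.6 q6 -64.9
```

Emit:
{"method": "move_arm", "body": {
  "plan": [
    [0,0,1.5,0,0,0,-0.8],
    [0,0,3,0,0,0,-0.8],
    [0,0,3,0,0,0,-0.8]
  ]
}}

```text
time_s: 10.5
position: [0.5599, -0.0302, 0.1477]
tool_rot: [[-0.728, 0.685, 0.001], [0.685, 0.728, -0.0], [-0.001, 0.0, -1.0]]
ft_force: [0.1, 0.6, -2.3]
grip_width: 0.0143
gripper_force: 59.9
```

```bash
python3 st.py
```

```text
10.5 pos [559.89 -30.23 147.7 ] yaw 136.76 F [ 0.08  0.57 -2.3 ] Ftool [0.3 0.5 2.3] T [-0.016 -0.001 -0.106] g 14.31 59.9 q6 -61.9
```

Emit:
{"method": "move_arm", "body": {
  "plan": [
    [0,0,1.5,0,0,0,-0.8],
    [0,0,3,0,0,0,-0.8],
    [0,0,3,0,0,0,-0.8]
  ]
}}

```text
time_s: 10.8
position: [0.5599, -0.0302, 0.1477]
tool_rot: [[-0.692, 0.722, 0.001], [0.722, 0.692, -0.0], [-0.001, 0.0, -1.0]]
ft_force: [0.2, -0.0, -0.9]
grip_width: 0.0143
gripper_force: 60.1
```

```bash
python3 st.py
```

```text
10.8 pos [559.89 -30.23 147.69] yaw 133.75 F [ 0.18 -0.03 -0.86] Ftool [-0.1  0.1  0.9] T [ 0.026  0.027 -0.097] g 14.28 60.1 q6 -58.9
```

Emit:
{"method": "move_arm", "body": {
  "plan": [
    [0,0,1.5,0,0,-0.02,-0.8],
    [0,0,3,0,0,-0.02,-0.8],
    [0,0,3,0,0,-0.02,-0.8]
  ]
}}

```text
time_s: 11.1
position: [0.5598, -0.0302, 0.1477]
tool_rot: [[-0.653, 0.758, 0.0], [0.758, 0.653, 0.0], [-0.0, 0.0, -1.0]]
ft_force: [-0.5, 0.9, -0.4]
grip_width: 0.014
gripper_force: 60.0
```

```bash
python3 st.py
```

```text
11.1 pos [559.75 -30.2  147.67] yaw 130.76 F [-0.51  0.89 -0.44] Ftool [1.  0.2 0.4] T [-0.066  0.066 -0.076] g 14.04 60.0 q6 -55.9
```

Emit:
{"method": "move_arm", "body": {
  "plan": [
    [0,0,1.5,0,0,0,-0.8],
    [0,0,3,0,0,0,-0.8],
    [0,0,3,0,0,0,-0.8]
  ]
}}

```text
time_s: 11.4
position: [0.5598, -0.0302, 0.1477]
tool_rot: [[-0.612, 0.791, 0.0], [0.791, 0.612, -0.0], [-0.0, 0.0, -1.0]]
ft_force: [-0.6, -0.7, -2.0]
grip_width: 0.0142
gripper_force: 60.1
```

```bash
python3 st.py
```

```text
11.4 pos [559.75 -30.21 147.66] yaw 127.76 F [-0.6  -0.74 -2.02] Ftool [-0.2 -0.9  2. ] T [-0.03   0.015 -0.084] g 14.24 60.1 q6 -52.9
```

Emit:
{"method": "move_arm", "body": {
  "plan": [
    [0,0,1.5,0,0,-0.02,-0.8],
    [0,0,3,0,0,-0.02,-0.8],
    [0,0,3,0,0,-0.02,-0.8]
  ]
}}

```text
time_s: 11.7
position: [0.5597, -0.0302, 0.1477]
tool_rot: [[-0.57, 0.822, -0.0], [0.822, 0.57, 0.0], [0.0, -0.0, -1.0]]
ft_force: [0.6, -0.9, -3.3]
grip_width: 0.0139
gripper_force: 59.9
```

```bash
python3 st.py
```

```text
11.7 pos [559.66 -30.17 147.7 ] yaw 124.75 F [ 0.63 -0.89 -3.25] Ftool [-1.1  0.   3.3] T [-0.053 -0.02  -0.082] g 13.91 59.9 q6 -49.9
```

Emit:
{"method": "move_arm", "body": {
  "plan": [
    [0,0,1.5,0,0,0,-0.8],
    [0,0,3,0,0,0,-0.8],
    [0,0,3,0,0,0,-0.8]
  ]
}}

```text
time_s: 12.0
position: [0.5596, -0.0302, 0.1477]
tool_rot: [[-0.526, 0.85, -0.0], [0.85, 0.526, 0.0], [0.0, -0.0, -1.0]]
ft_force: [-0.5, -0.5, -3.5]
grip_width: 0.0143
gripper_force: 59.8
```

```bash
python3 st.py
```

```text
12.0 pos [559.6  -30.18 147.66] yaw 121.75 F [-0.53 -0.53 -3.52] Ftool [-0.2 -0.7  3.5] T [-0.055  0.053 -0.065] g 14.35 59.8 q6 -46.9
```

Emit:
{"method": "move_arm", "body": {
  "plan": [
    [0,0,1.5,0,0,0,-0.8],
    [0,0,3,0,0,0,-0.8],
    [0,0,3,0,0,0,-0.8]
  ]
}}

```text
time_s: 12.3
position: [0.5596, -0.0302, 0.1475]
tool_rot: [[-0.481, 0.877, -0.001], [0.877, 0.481, 0.0], [0.0, -0.0, -1.0]]
ft_force: [-0.1, -0.8, -5.7]
grip_width: 0.0141
gripper_force: 59.4
```

```bash
python3 st.py
```

```text
12.3 pos [559.63 -30.16 147.51] yaw 118.75 F [-0.07 -0.77 -5.68] Ftool [-0.6 -0.4  5.7] T [-0.025 -0.028 -0.072] g 14.1 59.4 q6 -43.9
```

Emit:
{"method": "move_arm", "body": {
  "plan": [
    [0,0,1.5,0,0,0,-0.8],
    [0,0,3,0,0,0,-0.8],
    [0,0,3,0,0,0,-0.8]
  ]
}}

```text
time_s: 12.6
position: [0.5594, -0.03, 0.1472]
tool_rot: [[-0.435, 0.901, -0.001], [0.901, 0.435, 0.001], [0.001, -0.001, -1.0]]
ft_force: [0.8, 1.0, -11.0]
grip_width: 0.0144
gripper_force: 58.8
```

```bash
python3 st.py
```

```text
12.6 pos [559.39 -29.99 147.17] yaw 115.76 F [  0.78   1.01 -11.02] Ftool [ 0.6  1.1 11. ] T [ 0.109 -0.149  0.016] g 14.45 58.8 q6 -41.0
```

Load came onto the hand at a yaw of about 119°, so the grooves have been found. The seat should be near 114°. I'll lower and feel the yaw torque.

Emit:
{"method": "move_arm", "body": {
  "plan": [
    [0,0,0.8,0,0,0.03,-0.8],
    [0,0,1.5,0,0,0.06,-0.8],
    [0,0,1.5,0,0,0.1,-0.8],
    [0,0,1.5,0,0,0.1,-0.8]
  ]
}}

```text
time_s: 13.0
position: [0.5596, -0.0301, 0.1466]
tool_rot: [[-0.412, 0.911, -0.0], [0.911, 0.412, 0.0], [0.0, -0.0, -1.0]]
ft_force: [0.2, 0.0, -11.8]
grip_width: 0.0142
gripper_force: 58.7
```

```bash
python3 st.py
```

```text
13.0 pos [559.63 -30.14 146.64] yaw 114.33 F [  0.18   0.04 -11.79] Ftool [-0.   0.2 11.8] T [ 0.079 -0.047 -0.044] g 14.15 58.7 q6 -39.5
```

Emit:
{"method": "move_arm", "body": {
  "plan": [
    [0,0,0,0,0,0.03,-0.8],
    [0,0,0,0,0,0.06,-0.8],
    [0,0,0,0,0,0.06,-0.8]
  ]
}}

```text
time_s: 13.3
position: [0.5598, -0.0302, 0.1463]
tool_rot: [[-0.412, 0.911, 0.0], [0.911, 0.412, 0.0], [-0.0, 0.0, -1.0]]
ft_force: [-0.4, 0.4, -10.2]
grip_width: 0.0144
gripper_force: 58.7
```

```bash
python3 st.py
```

```text
13.3 pos [559.82 -30.17 146.32] yaw 114.33 F [ -0.4    0.37 -10.22] Ftool [ 0.5 -0.2 10.2] T [ 0.053 -0.054 -0.09 ] g 14.37 58.7 q6 -39.5
```

Emit:
{"method": "move_arm", "body": {
  "plan": [
    [0,0,1,0,0,0,-0.8],
    [0,0,2,0,0,0.03,-0.8],
    [0,0,3,0,0,0.06,-0.8],
    [0,0,3,0,0,0.08,-0.8],
    [0,0,3,0,0,0.08,-0.8]
  ]
}}

```text
time_s: 13.8
position: [0.5597, -0.0302, 0.1453]
tool_rot: [[-0.364, 0.931, -0.0], [0.931, 0.364, 0.0], [0.0, -0.0, -1.0]]
ft_force: [1.2, 0.8, -11.3]
grip_width: 0.0142
gripper_force: 58.6
```

```bash
python3 st.py
```

```text
13.8 pos [559.67 -30.19 145.35] yaw 111.34 F [  1.22   0.78 -11.27] Ftool [ 0.3  1.4 11.3] T [-0.048  0.05  -0.035] g 14.19 58.6 q6 -36.5
```

Emit:
{"method": "move_arm", "body": {
  "plan": [
    [0,0,0,0,0,0.03,-0.8],
    [0,0,0,0,0,0.06,-0.8],
    [0,0,0,0,0,0.08,-0.8],
    [0,0,0,0,0,0.08,-0.8]
  ]
}}

```text
time_s: 14.2
position: [0.5598, -0.0302, 0.1446]
tool_rot: [[-0.364, 0.931, 0.0], [0.931, 0.364, 0.0], [0.0, 0.0, -1.0]]
ft_force: [-0.7, 0.8, -11.2]
grip_width: 0.014
gripper_force: 58.7
```

```bash
python3 st.py
```

```text
14.2 pos [559.75 -30.16 144.64] yaw 111.33 F [ -0.74   0.84 -11.19] Ftool [ 1.  -0.4 11.2] T [ 0.036 -0.047 -0.006] g 14.0 58.7 q6 -36.5
```

Emit:
{"method": "move_arm", "body": {
  "plan": [
    [0,0,0,0,0,0.02,-0.8],
    [0,0,0,0,0,0.04,-0.8],
    [0,0,0,0,0,0.04,-0.8]
  ]
}}

```text
time_s: 14.5
position: [0.5598, -0.0302, 0.1443]
tool_rot: [[-0.364, 0.931, 0.0], [0.931, 0.364, 0.0], [-0.0, 0.0, -1.0]]
ft_force: [0.9, 1.2, -11.7]
grip_width: 0.0144
gripper_force: 58.7
```

```bash
python3 st.py
```

```text
14.5 pos [559.82 -30.18 144.29] yaw 111.33 F [  0.9    1.17 -11.74] Ftool [ 0.8  1.3 11.7] T [ 0.001 -0.11  -0.034] g 14.44 58.7 q6 -36.5
```

Emit:
{"method": "move_arm", "body": {
  "plan": [
    [0,0,0,0,0,0.02,-0.8],
    [0,0,0,0,0,0.04,-0.8],
    [0,0,0,0,0,0.04,-0.8]
  ]
}}

```text
time_s: 14.8
position: [0.5599, -0.0302, 0.144]
tool_rot: [[-0.364, 0.932, 0.001], [0.932, 0.364, -0.0], [-0.0, 0.001, -1.0]]
ft_force: [1.0, 0.5, -9.5]
grip_width: 0.0142
gripper_force: 58.9
```

```bash
python3 st.py
```

```text
14.8 pos [559.89 -30.21 144.03] yaw 111.33 F [ 1.03  0.55 -9.55] Ftool [0.1 1.2 9.5] T [ 0.08  -0.116 -0.111] g 14.21 58.9 q6 -36.5
```

Emit:
{"method": "move_arm", "body": {
  "plan": [
    [0,0,0.5,0,0,0,-0.8],
    [0,0,0.5,0,0,0.02,-0.8],
    [0,0,0.5,0,0,0.03,-0.8]
  ]
}}

```text
time_s: 15.1
position: [0.5599, -0.0302, 0.1438]
tool_rot: [[-0.356, 0.935, 0.001], [0.935, 0.356, -0.0], [-0.0, 0.001, -1.0]]
ft_force: [0.6, 0.3, -6.0]
grip_width: 0.0147
gripper_force: 59.3
```

```bash
python3 st.py
```

```text
15.1 pos [559.92 -30.19 143.82] yaw 110.84 F [ 0.62  0.34 -6.03] Ftool [0.1 0.7 6. ] T [ 0.149 -0.02   0.031] g 14.7 59.3 q6 -36.0
```

Emit:
{"method": "move_arm", "body": {
  "plan": [
    [0,0,0,0,0,0.02,-0.8],
    [0,0,0,0,0,0.03,-0.8],
    [0,0,0,0,0,0.03,-0.8]
  ]
}}

```text
time_s: 15.4
position: [0.56, -0.0302, 0.1437]
tool_rot: [[-0.356, 0.935, 0.001], [0.935, 0.356, -0.0], [-0.001, 0.001, -1.0]]
ft_force: [1.1, 1.2, -2.9]
grip_width: 0.0145
gripper_force: 59.7
```

```bash
python3 st.py
```

```text
15.4 pos [560.02 -30.19 143.7 ] yaw 110.84 F [ 1.06  1.17 -2.91] Ftool [0.7 1.4 2.9] T [ 0.162 -0.063  0.101] g 14.47 59.7 q6 -36.0
```

It has sunk 4.0 mm at the same carried load, so it is home. I'll relax the grip and open gently.

Emit:
{"method": "move_arm", "body": {
  "plan": [
    [0,0,0,0,0,0.01,-0.8],
    [0,0,0,0,0,0.01,-0.8],
    [0,0,0,0,0,0.01,-0.8]
  ],
  "squeeze": 20
}}

```text
time_s: 15.7
position: [0.5601, -0.0302, 0.1436]
tool_rot: [[-0.356, 0.935, 0.001], [0.935, 0.356, -0.0], [-0.001, 0.001, -1.0]]
ft_force: [0.6, 1.0, 1.7]
grip_width: 0.0144
gripper_force: 60.2
```

```bash
python3 st.py
```

```text
15.7 pos [560.06 -30.21 143.65] yaw 110.84 F [0.58 1.01 1.74] Ftool [ 0.7  0.9 -1.7] T [ 0.251 -0.091  0.05 ] g 14.36 60.2 q6 -36.0
```

Emit:
{"method": "move_arm", "body": {
  "plan": [
    [0,0,0,0,0,0,-0.6],
    [0,0,0,0,0,0,-0.55],
    [0,0,0,0,0,0,-0.45],
    [0,0,0,0,0,0,-0.3],
    [0,0,0,0,0,0,-0.1]
  ]
}}

```text
time_s: 16.2
position: [0.5597, -0.0302, 0.1432]
tool_rot: [[-0.356, 0.935, 0.0], [0.935, 0.356, -0.0], [-0.0, 0.0, -1.0]]
ft_force: [0.5, 0.4, 0.7]
grip_width: 0.0384
gripper_force: 0.0
```

```bash
python3 st.py
```

```text
16.2 pos [559.74 -30.23 143.16] yaw 110.83 F [0.47 0.37 0.68] Ftool [ 0.2  0.6 -0.7] T [ 0.008 -0.042  0.025] g 38.36 0.0 q6 -36.0
```

Emit:
{"method": "move_arm", "body": {
  "plan": [
    [0,0,0,0,0,0,0.3],
    [0,0,0,0,0,0,0.3],
    [0,0,0,0,0,-2,0.3],
    [0,0,0,0,0,-5,0.3],
    [0,0,0,0,0,-9,0.3]
  ]
}}

```text
time_s: 16.7
position: [0.559, -0.03, 0.233]
tool_rot: [[-0.356, 0.935, -0.003], [0.935, 0.356, 0.001], [0.002, -0.003, -1.0]]
ft_force: [0.9, -0.4, 1.1]
grip_width: 0.0555
gripper_force: 0.0
```

Emit:
{"method": "move_arm", "body": {
  "plan": [
    [0,0,0,5,0,-4,0.3],
    [0,0,0,10,0,-4,0.3],
    [0,0,0,15,0,-4,0.3],
    [0,0,0,20,0,-4,0.3],
    [0,0,0,20,0,-4,0.3]
  ]
}}

```text
time_s: 17.2
position: [0.4866, 0.1603, 0.2737]
tool_rot: [[-0.36, 0.933, 0.001], [0.933, 0.36, 0.001], [0.001, 0.001, -1.0]]
ft_force: [0.1, -1.3, -0.0]
grip_width: 0.0556
gripper_force: 0.0
```

Run:
```python
from h import *
a=env.get_image("scene");b=env.get_image("top")
for n,i in(("mirror_rail",(312,206)),("mirror_foot",(311,242))):
    o=[]
    for p,g in((a,i),(b,(243,214))):
        r=[x for x in env.tip_of(n,p) if np.hypot(*(np.array(x["pixel"])-g))<18]
        if r:o.append((p,r[0]["pixel"]))
    if len(o)==2: print(n,tri(o).round(4))
ims=[]
for p in(a,b):
    u,v=proj(p,[.559,-.031,.1])[0].astype(int)
    ims.append(cv2.resize(p["color"][v-40:v+40,u-50:u+50,::-1],(400,320),interpolation=cv2.INTER_CUBIC))
cv2.imwrite("pics/end.png",np.hstack(ims))
```

```text
mirror_rail [ 0.5581 -0.0246  0.1628]
```

View pics/end.png

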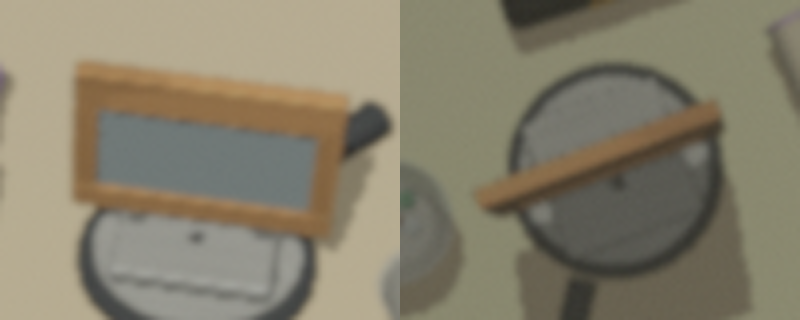

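The mirror stands upright and square on the base, clear of the hand, with its neighbours undisturbed. In the right crop the rail runs from (480,200) to (720,115).

```bash
python3 -c "
from rig import env
print(env.close_job())"
```

```text
the job is handed in; nothing more can be done
None
```

I turned the mirror about 58° clockwise until the grooves found the balls and lowered it 4 mm home. It was standing free when I handed the job in at about 17 s; no verdict came back.

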